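# Depth-gauge a printed leg socket and show the tip

### The job

Take the collared depth gauge by its handle from the gauge stand, leaving the plain gauge beside it, and push its rod into the slanting socket of the white printed bracket until the collar stops on the rim. Draw it right out again and show its tip for inspection: hold the gauge level with its tip above the lit window of the light pad, 5 to 10 cm up. Finish still holding it there, do not put it down, and leave the glue stick and scraper where they are.

Things in the scene. Friction and masses are not known exactly. Their poses are not given: they have to be found in the camera images.
- gauge_grip (a point): Depth gauge: the point to grip, on its axis in the knurled handle (16 mm in diameter, free from 40 mm on the tip side to 35 mm on the butt side of this point). x axis along the gauge from tip to butt (tip at x = -109 mm), z up as it lies. Its axis lies level, 50 mm above the desk, in two open vee cradles of the black stand: lift it straight up
- gauge_collar (a point): Depth gauge, centre of the collar's front (tip side) face, which stops on the socket's rim: 53 mm from the grip point; axes as gauge_grip
- gauge_tip (a point): Depth gauge, the tip end of the rod, on the axis: 56 mm in front of the collar's face, 109 mm from the grip point; axes as gauge_grip
- socket_mouth (a point): Centre of the mouth of the slanting round socket on the white printed bracket, 64 mm above the desk. z points out of the mouth along the bore, 40 degrees above the level, leaning roughly to +y (the robot's left); y is level, x points down. The bracket is stuck fast on its dark 150 x 150 mm build sheet, which does not move
- pad_center (a point): Flat grey LED light pad lying on the desk, 200 x 150 x 8 mm, fixed: centre of its top face, 8 mm above the desk. x runs along its 200 mm side, y along its 150 mm side, z up. The white lit window is 170 x 120 mm, centred here
- gauge: The depth gauge as a whole, about 105 g; origin and axes as gauge_grip. Straight and round: aluminium handle 16 mm in diameter from x = -45 to +55 mm, collar 28 mm in diameter from x = -53 to -45 mm, steel rod 10 mm in diameter from x = -104 to -53 mm, then a taper to 5 mm at the tip, x = -109 mm
- socket: The socket as a whole; origin and axes as socket_mouth. Straight tube 26 mm in outside diameter, 72 mm long; bore 12 mm in diameter, 62 mm deep, with a 45 degree lead-in, 18 mm wide at the rim. Its low end stands on the bracket's 105 x 60 x 6 mm foot
- rest: Black gauge stand, fixed: base 150 x 150 x 8 mm, origin on the desk. The two gauges lie along its x axis at y = +48 and -48 mm, either way about, tips to -x (roughly the robot's right). Each lies in two 10 mm thick vee cradles, at x = -78 mm (under the rod) and +44 mm (under the handle); nothing but the base is below the handle between them
- plain_gauge: The other gauge in the stand, not to be used: the same handle but a plain short 10 mm plug and no collar. Origin on its axis in the handle
- glue_stick: White glue stick standing on the desk, 29 mm in diameter, 92 mm high, origin under its foot
- scraper: Spatula-like print scraper lying on the desk with a black handle, about 25 cm long
Mind the look-alikes: they are no part of the job. What is shaped like the gauge but orange is not meant. Leave any orange look-alike of the part that bears socket_mouth alone.

How it is judged (in metres and radians):
On the way, in this order (a step that is already met when the one before it is completed fails the run):
1. the rod is in the socket with the collar's face on the rim (within 3.5 mm, in line with the bore) (distance between gauge_collar and socket_mouth below 0.0035 m and angle between the x axis of gauge_grip and the z axis of socket_mouth, either way round below 0.1 rad), for 0.2 s.
2. the rod is drawn right out: its tip is outside the mouth and it touches the socket no more (z of gauge_tip in the frame of socket_mouth above 0.003 m and contact force between gauge and socket below 0.1 N and contact force between the fingers and gauge above 0.5 N), for 0.1 s.
At the end, for the whole second after the job is handed in: The gripper still holds the depth gauge, at rest and free of stand and socket, level within about 6.8 degrees, its tip above the light pad's 170 x 120 mm lit window (3 mm of grace) and 40 to 115 mm above the pad (contact force between the fingers and gauge above 0.5 N and angle between gauge_grip's own x axis and vertical between 1.45 and 1.69 rad and x of gauge_tip in the frame of pad_center between -0.088 and 0.088 m and y of gauge_tip in the frame of pad_center between -0.063 and 0.063 m and z of gauge_tip in the frame of pad_center between 0.04 and 0.115 m and contact force between gauge and socket below 0.1 N and contact force between gauge and rest below 0.1 N and linear speed of gauge below 0.02 m/s); the arm keeps its last pose, push and grip.
It fails at once if the plain gauge is disturbed (moved 20 mm) (distance of plain_gauge from where it was at the start of the episode above 0.02 m).
It fails at once if the glue stick or the scraper is disturbed (moved 20 mm) (distance of any of glue_stick, scraper from where it was at the start of the episode above 0.02 m).
It also fails if it takes over 58 s, if anything falls off the work surface, if the arm or the gripper's body presses on something with over 40 N, if the wrist force passes 120 N, or if a joint passes its speed limit or range.

### The arm

A 6-joint arm with a two-finger parallel gripper is mounted at the origin on the work surface. World frame = base frame: x ahead of the robot, y to its left, z up, the work surface at z = 0. Lengths are in mm, angles in rad, forces in N, time in s.
With the tool pointing down it reaches from about 350 to 875 mm from the base axis. Payload 4.2 kg.
Tool frame: the origin (TCP) lies midway between the tips of the shut fingers; the grasp point (between the pads) lies 19 mm behind it (bot.grip_depth is the distance from the TCP to the grasp point, in mm); y points along the fingers, x is the direction in which the jaws open and shut, and the axes are right-handed (so a half turn about y gives the same grasp; the last joint's range is limited). The gripper opens to 87 mm and grips with 3 to 60 N. Pads are 19 mm wide; open, the fingers measure 117 mm over their backs; the gripper's body (75 mm by 190 mm) begins 51 mm behind the grasp point.
Start: joints at [-1.035, 0.385, 0.008, 0, -1.194, -0.259], TCP at [170.816, -601.183, 194.25] pointing down, gripper open.
Joint ranges: [-3.14, 3.14], [-1.21, 2.06], [-1.07, 1.41], [-3.16, 2.05], [-2.99, -0.16], [-3.1, 3.1]. Speed limits (rad/s): [2.79, 2.79, 3.14, 3.14, 3.14, 3.14].

### API

Orientations are given as a 3x3 rotation matrix whose columns are the frame's x, y, z axes.
In Python, from station import bot gives the robot as it stands.
- The arm moves only by the tool arm_command, never from a script. Its arguments are lists of equal length, an entry for each row: "slide": the shift along the tool's x, y, z each as a share of 0.15 m, from -1 to 1, a list of three; "angular": the turn, a rotation vector about the tool's x, y, z each as a share of 60 degrees, from -1 to 1, a list of three. A call has 1 to 20 rows; each row shifts and turns the commanded pose from where the row before left it, along the tool's axes as they then stand; what a row does not reach is not made up. A row lasts 1/8 s, in which the tool goes at most 62.5 mm and 10.7 degrees, less where a joint would pass 70% of its speed; a pose out of reach is approached as far as the arm can. A call with a number of a shift or a turn outside -1 to 1 is refused whole. A call with a gripper value outside its range is refused whole. "hand" is the closure, from -1 (fully open) to 1 (shut), so that 0 is half open, set as the call begins (left out, the last holds). The fingers move at their own pace and stop on an object; "newtons" is the grip in N (left out, the last holds). Time passes only in rows, so rows that do not move let the fingers close. It gives the time, the measured TCP pose, the force and the opening at its end, in the units of the state.
- bot.observe(): the state, without advancing time (a new reading comes with each control period).
- bot.camera(name): name is "side" or "top" or "wrist"; returns the picture (384x512x3 uint8, red, green, blue); there is no depth.
- bot.get_calibration(name): a dict with "fovy" (degrees; the focal length in pixels is half the picture's height over the tangent of half this angle, whatever the lens; pixels are square), "cx", "cy" (the principal point, pixels), "R" (3x3) and "t" (3): a world point X has camera coordinates R X + t; the wrist camera has in their place "mount" (4x4, takes a point from camera to tool coordinates, whose origin is the TCP and whose axes are the tool frame's). Camera axes: x right, y down, z forward; pixel columns grow to the right and rows downward; lengths in mm; the calibration is good to about 2 mm. A picture is of the moment at which its call begins: read the wrist's pose just before it. get_calibration takes no time and is no camera call.
- bot.close_job(): hands the job in, once; it reports no verdict.
The state is a dict: "t": time; "q": joint angles; "dq": joint speeds; "joint_efforts": joint torques, N m; "eef_pos": TCP position; "eef_rot": TCP orientation; "contact_force": force on the tool from outside, world axes, zero at the start; "moment": the same for the moment, N m; "gripper_width": opening from 0.0 (shut) to 1.0 (fully open).
Only numpy, scipy, OpenCV 4.12 (cv2) and the standard library are available. Lean on these libraries where they do the work, as an engineer would, in place of code of your own. Each camera call takes 0.05 s, during which the arm holds its last target. There are 200 camera calls.

## Working session

There is one attempt and no reset: what is moved stays moved. The work goes in short steps, Python scripts to look and compute and a tool call to move; the robot and the scene stay as the last step left them, time stands still between calls to the robot, and variables do not carry over. Pictures are saved under pics/ and viewed, about 8 in all and at most 12, crops included, and the job is handed in when it is done.

Besides the shell and the picture viewer there is one more tool, called after "Emit:" as name(argument=value, ...) on one line, values as JSON. arm_command: Moves the arm, as the interface text tells. Its arguments: {"type":"object","properties":{"slide":{"type":"array","items":{"type":"array","items":{"type":"number","minimum":-1,"maximum":1}}},"angular":{"type":"array","items":{"type":"array","items":{"type":"number","minimum":-1,"maximum":1}}},"hand":{"type":"number"},"newtons":{"type":"number"}},"required":["slide","angular"]}

```bash
mkdir -p pics; ls
python3 - <<'E'
from station import bot
import cv2,numpy as np
s=bot.observe();print(s['t'],s['eef_pos'],s['eef_rot'],s['gripper_width'],bot.grip_depth)
for n in['side','top','wrist']:
    im=bot.camera(n);cv2.imwrite(f'pics/{n}0.png',im[:,:,::-1]);print(n,bot.get_calibration(n))
E
```

```text
pics
0.0 [ 170.64566167 -600.55045476  193.14231404] [[-2.73100328e-01 -6.78729857e-04 -9.61985317e-01]
 [ 9.61982999e-01  2.11299680e-03 -2.73101161e-01]
 [ 2.21803381e-03 -9.99997537e-01  7.58664637e-05]] 1.0003109690211853 18.700000000000003
side {'fovy': 51.31697842403483, 'cx': 254.35927892671307, 'cy': 189.19940781847313, 'R': array([[-0.7925324 , -0.6098087 ,  0.0050748 ],
       [-0.33101938,  0.42318756, -0.84340883],
       [ 0.51217045, -0.67010868, -0.53724835]]), 't': array([391.08361567, 241.43486468, 946.40324819])}
top {'fovy': 46.10142530573715, 'cx': 258.80018006824497, 'cy': 182.34290414785636, 'R': array([[-0.00868375, -0.99990755, -0.01046329],
       [-0.98688941,  0.01025619, -0.16107172],
       [ 0.16116414,  0.00892741, -0.98688724]]), 't': array([ -25.26081639,  542.97806963, 1309.2414145 ])}
wrist {'fovy': 65.96523261283261, 'cx': 258.43252767718883, 'cy': 188.73577013059136, 'mount': array([[ 9.99999863e-01, -3.31821309e-04,  4.03834851e-04,
        -1.49540479e+00],
       [-4.85376382e-04, -3.02919926e-01,  9.53015888e-01,
        -1.89862771e+02],
       [-1.93901356e-04, -9.53015954e-01, -3.02920045e-01,
         8.54395820e+01],
       [ 0.00000000e+00,  0.00000000e+00,  0.00000000e+00,
         1.00000000e+00]])}
```

View pics/top0.png

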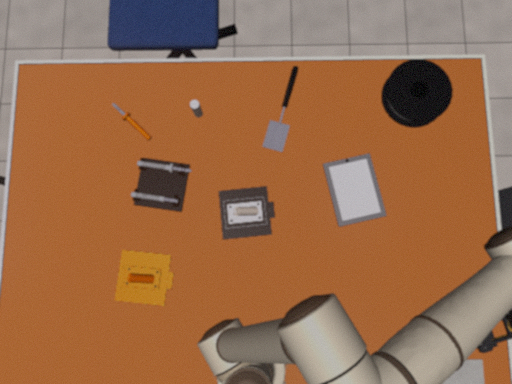

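View pics/side0.png

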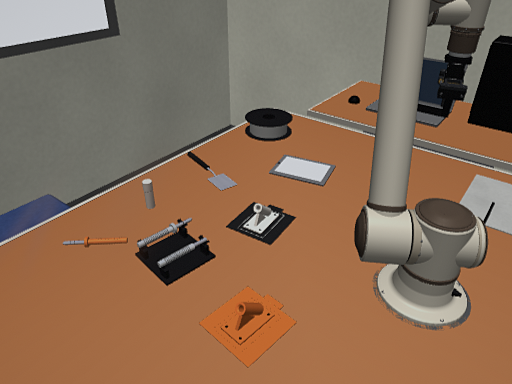

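```bash
cat > h.py <<'E'
import numpy as np,cv2
from station import bot
def rays(c,uv):
    f=192/np.tan(np.radians(c['fovy'])/2); uv=np.atleast_2d(np.array(uv,float))
    d=np.c_[(uv[:,0]-c['cx'])/f,(uv[:,1]-c['cy'])/f,np.ones(len(uv))]
    R,t=c['R'],c['t']; return -R.T@t, d@R
def plane(c,uv,z):
    o,d=rays(c,uv); return o+d*((z-o[2])/d[:,2:])
def proj(c,X):
    f=192/np.tan(np.radians(c['fovy'])/2); p=np.atleast_2d(X)@c['R'].T+c['t']
    return p[:,:2]/p[:,2:]*f+[c['cx'],c['cy']]
def wristcal(s):
    c=dict(bot.get_calibration('wrist')); M=c['mount'];Rt=np.array(s['eef_rot']);p=np.array(s['eef_pos'])
    Rc=Rt@M[:3,:3]; o=Rt@M[:3,3]+p; c['R']=Rc.T; c['t']=-Rc.T@o; return c
E
python3 - <<'E'
from h import *
c=bot.get_calibration('top')
for n,uv,z in[('stand',(160.5,184.5),8),('gaugecollar',(172,168),50),('bracket',(246,212),0),('pad',[(325,163),(371,154),(385,214),(338,225)],8),('glue',(195,103),92)]: print(n,plane(c,uv,z).round(0).tolist())
a=cv2.imread('pics/top0.png');b=cv2.imread('pics/side0.png')
A=cv2.resize(a[145:245,120:290],None,fx=4.7,fy=4.7,interpolation=2)[:,:800]
cv2.imwrite('pics/c1.png',A)
E
```

```text
stand [[545.0, 273.0, 8.0]]
gaugecollar [[588.0, 230.0, 50.0]]
bracket [[458.0, 10.0, 0.0]]
pad [[607.0, -236.0, 8.0], [634.0, -379.0, 8.0], [447.0, -412.0, 8.0], [415.0, -269.0, 8.0]]
glue [[776.0, 157.0, 92.0]]
```

View pics/c1.png

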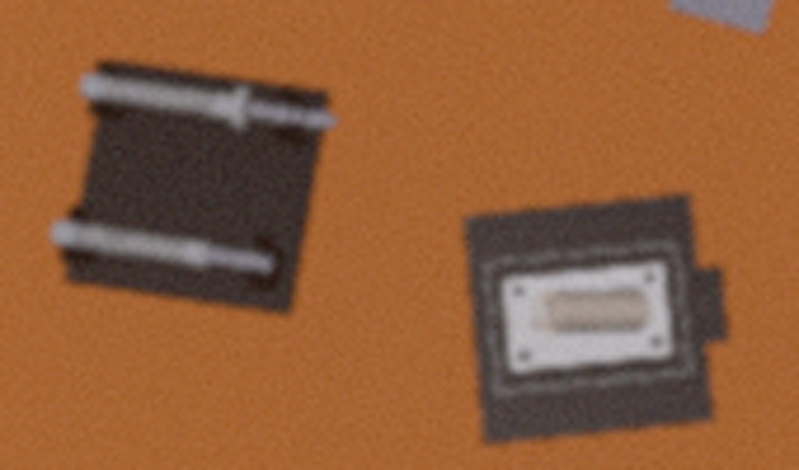

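```bash
cat >> h.py <<'E'
from scipy.spatial.transform import Rotation as Ro
def rel(p,R,s=None):
    s=s or bot.observe(); Rt=np.array(s['eef_rot'])
    dp=(Rt.T@(np.array(p)-s['eef_pos']))/150; w=np.degrees(Ro.from_matrix(Rt.T@R).as_rotvec())/60
    print('slide total(old axes)',dp.round(4),'turn total',w.round(4),'slide in new axes',(R.T@Rt@dp).round(4))
def down(g): # tool y down, z along -g (tip), g: level gauge dir tip->butt
    y=np.array([0,0,-1.]);z=-np.array(g);return np.c_[np.cross(y,z),y,z]
E
python3 - <<'E'
from h import *
c=bot.get_calibration('top')
P=plane(c,[(138.1,163.1),(191.3,170.5)],50);print(P,np.linalg.norm(P[0]-P[1]))
g=P[0]-P[1];g/=np.linalg.norm(g);G=P[1]+109*g;print(g,G)
print([a for a in dir(bot) if a[0]!='_'])
rel(G+[0,0,90],down(g))
E
```

```text
[[604.27173097 332.87006705  50.        ]
 [579.85090398 171.88328646  50.        ]] 162.82849970217637
[0.14997882 0.98868921 0.        ] [596.19859586 279.65041025  50.        ]
['MotionError', 'camera', 'close_job', 'get_calibration', 'grip_depth', 'observe']
slide total(old axes) [ 4.8704  0.3637 -4.3323] turn total [ 8.000e-04 -1.092e+00  1.500e-03] slide in new axes [-1.9245  0.3561 -6.2282]
```

Emit:
arm_command(slide=[[0,0,0],[0,0,0],[0,0,0],[0,0,0],[0,0,0],[0,0,0],[0,0,0]], angular=[[0,-0.156,0],[0,-0.156,0],[0,-0.156,0],[0,-0.156,0],[0,-0.156,0],[0,-0.156,0],[0,-0.156,0]], hand=-1)

```text
t: 1.02
eef_pos: [170.7, -600.9, 193.8]
eef_rot: [[-0.989, -0.0, -0.145], [0.145, 0.001, -0.989], [0.0, -1.0, -0.001]]
contact_force: [-0.3, -0.3, 0.1]
gripper_width: 1.0
```

Emit:
arm_command(slide=[[-0.096,0,-0.311],[-0.096,0,-0.311],[-0.096,0,-0.311],[-0.096,0,-0.311],[-0.096,0,-0.311],[-0.096,0,-0.311],[-0.096,0,-0.311],[-0.096,0,-0.311],[-0.096,0,-0.311],[-0.096,0,-0.311],[-0.096,0,-0.311],[-0.096,0,-0.311],[-0.096,0,-0.311],[-0.096,0,-0.311],[-0.096,0,-0.311],[-0.096,0,-0.311],[-0.096,0,-0.311],[-0.096,0,-0.311],[-0.096,0,-0.311],[-0.096,0,-0.311]], angular=[[0,0,0],[0,0,0],[0,0,0],[0,0,0],[0,0,0],[0,0,0],[0,0,0],[0,0,0],[0,0,0],[0,0,0],[0,0,0],[0,0,0],[0,0,0],[0,0,0],[0,0,0],[0,0,0],[0,0,0],[0,0,0],[0,0,0],[0,0,0]])

```text
t: 3.52
eef_pos: [595.8, 279.5, 193.8]
eef_rot: [[-0.989, -0.001, -0.15], [0.15, -0.0, -0.989], [0.001, -1.0, 0.0]]
contact_force: [2.0, 0.1, -0.1]
gripper_width: 0.999
```

Emit:
arm_command(slide=[[0,0.05,0],[0,0.05,0],[0,0,0]], angular=[[0,0,0],[0,0,0],[0,0,0]])

```text
t: 3.9
eef_pos: [594.5, 276.7, 178.4]
eef_rot: [[-0.989, -0.002, -0.151], [0.151, -0.001, -0.989], [0.002, -1.0, 0.002]]
contact_force: [-0.1, -0.1, 0.4]
gripper_width: 0.996
```

Run:
```python
from h import *
s=bot.observe();print(s['t'],s['eef_pos'],s['q'])
im=bot.camera('wrist')[:,:,::-1];cv2.imwrite('pics/w1.png',im)
import pickle;pickle.dump(s,open('w1.pkl','wb'))
```

```text
3.9 [594.52476306 276.70700007 178.42420003] [ 6.81668961e-01  4.48700163e-01  6.89275469e-02 -2.09148638e-04
 -1.19333163e+00 -8.32995807e-01]
```

View pics/w1.png

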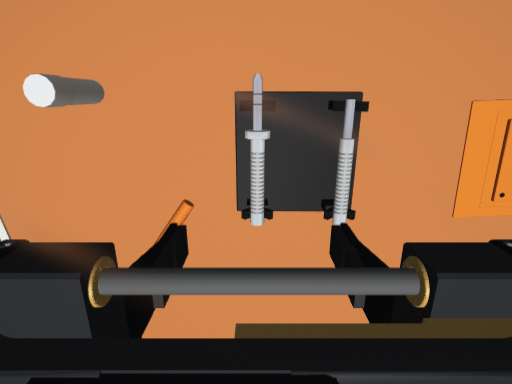

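Run:
```python
from h import *
import pickle
s=pickle.load(open('w1.pkl','rb'));c=wristcal(s)
im=cv2.imread('pics/w1.png')
hsv=cv2.cvtColor(im,cv2.COLOR_BGR2HSV)
m=((hsv[:,:,1]<70)&(hsv[:,:,2]>95)).astype(np.uint8);m[:, :238]=0;m[:,278:]=0;m[:60]=0;m[232:]=0
pts=[]
for r in range(66,232):
    x=np.flatnonzero(m[r]); 
    if len(x): 
        pts.append((r,x.mean(),len(x)))
        if r<84 or 126<r<142 or r>218: print(r,x.min(),x.max(),end='; ')
pts=np.array(pts)
k=(pts[:,0]>80)&(pts[:,0]<220)&(pts[:,2]<18)
f=np.polyfit(pts[k,0],pts[k,1],1);print(f)
ctr=lambda r:(np.polyval(f,r)+0.0,r)
for n,r in[('tip',pts[0,0]),('butt',pts[-1,0]+.5)]: print(n,plane(c,ctr(r),50))
A=plane(c,[ctr(90),ctr(215)],50);g=A[1]-A[0];g/=np.linalg.norm(g);print('g',g)
T=plane(c,ctr(pts[0,0]),50)[0];print('grip',T+109*g)
```

```text
74 255 259; 75 255 260; 76 254 260; 77 254 261; 78 253 261; 79 253 261; 80 253 261; 81 253 261; 82 253 261; 83 253 261; 127 253 261; 128 253 261; 129 253 261; 130 253 261; 131 245 269; 132 245 269; 133 245 269; 134 245 269; 135 245 269; 136 245 269; 137 245 269; 138 246 268; 139 248 266; 140 250 264; 141 250 264; 219 251 263; 220 251 263; 221 251 263; 222 251 263; 223 251 262; 224 252 261; 225 254 260; [-1.49548187e-03  2.57295106e+02]
tip [[578.6235736  172.20999804  50.        ]]
butt [[604.21533517 336.56082374  50.        ]]
g [0.15386008 0.98809265 0.        ]
grip [595.39432245 279.91209637  50.        ]
```

Run:
```python
from h import *
rel([595.4,279.9,31.3],down([0.154,0.98807,0]))
```

```text
slide total(old axes) [ 0.      0.9863 -0.0207] turn total [-0.0006  0.0031  0.0004] slide in new axes [ 5.000e-04  9.863e-01 -2.010e-02]
```

Emit:
arm_command(slide=[[0,0.2,-0.01],[0,0.2,-0.01],[0,0.2,0],[0,0,0],[0,0,0]], angular=[[0,0.003,0],[0,0,0],[0,0,0],[0,0,0],[0,0,0]])

```text
t: 4.58
eef_pos: [596.9, 281.1, 91.2]
eef_rot: [[-0.988, 0.003, -0.153], [0.153, 0.001, -0.988], [-0.002, -1.0, -0.002]]
contact_force: [0.5, -0.4, 0.6]
gripper_width: 1.002
```

Run:
```python
from h import *
s=bot.observe();print(s['t'],s['eef_pos'],s['eef_rot'])
rel([595.4,279.9,31.3],down([0.154,0.98807,0]),s)
```

```text
4.575 [596.90505101 281.14282135  91.16212508] [[-0.98822116  0.00263979 -0.15300973]
 [ 0.15301312  0.00113421 -0.98822351]
 [-0.00243516 -0.99999587 -0.00152478]]
slide total(old axes) [0.0096 0.399  0.0103] turn total [ 0.0015  0.001  -0.0023] slide in new axes [0.0086 0.3991 0.0097]
```

Emit:
arm_command(slide=[[0.004,0.13,0.005],[0,0.13,0],[0,0.13,0],[0,0,0],[0,0,0]], angular=[[0,0,0],[0,0,0],[0,0,0],[0,0,0],[0,0,0]])

```text
t: 5.2
eef_pos: [596.4, 281.1, 32.8]
eef_rot: [[-0.988, 0.003, -0.153], [0.153, 0.002, -0.988], [-0.003, -1.0, -0.002]]
contact_force: [0.6, -0.5, -0.2]
gripper_width: 0.999
```

Run:
```python
from h import *
s=bot.observe();print(s['t'],s['eef_pos'],s['contact_force'])
cv2.imwrite('pics/w2.png',bot.camera('wrist')[:,:,::-1])
rel([595.4,279.9,31.3],down([0.154,0.98807,0]))
```

```text
5.2 [596.38127584 281.11004732  32.79295564] [ 0.56641121 -0.45230972 -0.21182267]
slide total(old axes) [0.0049 0.0098 0.009 ] turn total [ 0.0021  0.0012 -0.0025] slide in new axes [0.0049 0.0099 0.009 ]
```

View pics/w2.png

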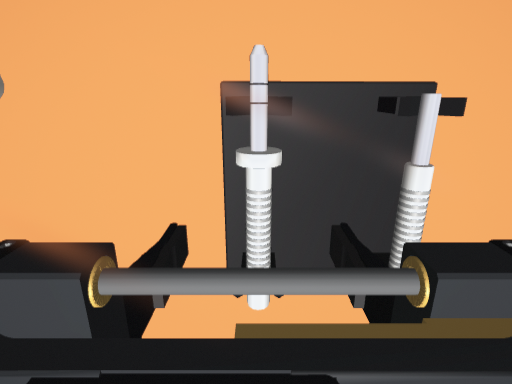

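Emit:
arm_command(slide=[[0,0.008,0],[0,0,0],[0,0,0],[0,0,0],[0,0,0],[0,0,0],[0,0,0],[0,0,0]], angular=[[0,0,0],[0,0,0],[0,0,0],[0,0,0],[0,0,0],[0,0,0],[0,0,0],[0,0,0]], hand=1, newtons=45)

```text
t: 6.25
eef_pos: [595.2, 280.4, 29.5]
eef_rot: [[-0.988, -0.0, -0.153], [0.153, -0.0, -0.988], [0.0, -1.0, 0.0]]
contact_force: [-0.2, -0.1, -0.8]
gripper_width: 0.173
```

Emit:
arm_command(slide=[[0,0,0],[0,-0.1,0],[0,-0.25,0],[0,-0.3,0],[0,-0.3,0],[0,-0.3,0],[0,0,0],[0,0,0]], angular=[[0,0,0],[0,0,0],[0,0,0],[0,0,0],[0,0,0],[0,0,0],[0,0,0],[0,0,0]])

```text
t: 7.25
eef_pos: [594.7, 280.3, 217.5]
eef_rot: [[-0.988, -0.0, -0.153], [0.153, 0.001, -0.988], [0.0, -1.0, -0.001]]
contact_force: [-0.4, 0.7, -1.2]
gripper_width: 0.007
```

Run:
```python
from h import *
import pickle
s=bot.observe();print(s['t'],s['eef_pos'],s['gripper_width']);pickle.dump(s,open('w3.pkl','wb'))
w=bot.camera('wrist')[:,:,::-1];t=bot.camera('top')[:,:,::-1];d=bot.camera('side')[:,:,::-1]
cv2.imwrite('pics/w3.png',w);cv2.imwrite('pics/t3.png',t)
D=cv2.resize(d[190:310,100:260],None,fx=2.4,fy=2.4,interpolation=2)
cv2.imwrite('pics/m3.png',np.hstack([cv2.resize(w,(416,312)),cv2.resize(D,(384,312))]))
```

```text
7.25 [594.65824423 280.32925294 217.45997052] 0.006891277415773778
```

View pics/m3.png

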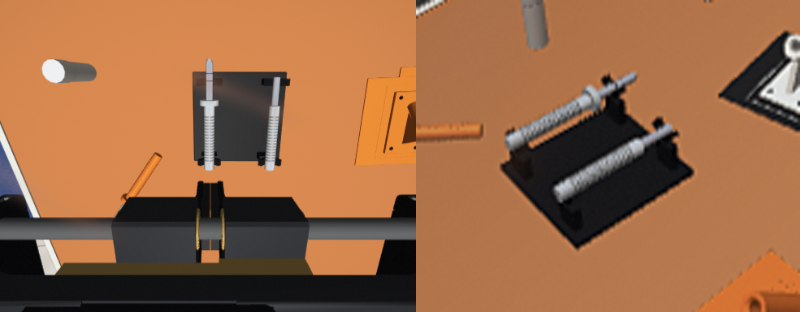

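Run:
```python
from h import *
import pickle
s3=pickle.load(open('w3.pkl','rb'));s1=pickle.load(open('w1.pkl','rb'))
c=wristcal(s3)
print('tcp,grasp px',proj(c,np.array(s3['eef_pos'])+np.array([[0,0,0],[0,0,18.7]])))
# w2 pose
s2=dict(s3);s2['eef_pos']=[596.4,281.1,32.8];s2['eef_rot']=np.array([[-0.988,0.003,-0.153],[0.153,0.002,-0.988],[-0.003,-1,-0.002]])
def meas(fn,c,lo,hi,x0,x1,z=50):
    im=cv2.imread(fn);h=cv2.cvtColor(im,cv2.COLOR_BGR2HSV)
    m=(h[:,:,1]<70)&(h[:,:,2]>95);m[:,:x0]=0;m[:,x1:]=0
    q=[(r,np.flatnonzero(m[r])) for r in range(lo,hi)]
    q=[(r,x.mean(),x.min(),x.max(),len(x)) for r,x in q if len(x)>2]; q=np.array(q)
    print(fn,'tip row',q[0][:2],'collar rows',q[q[:,4]>q[:,4].max()*.85][[0,-1],0],'last',q[-1])
    return q
q=meas('pics/w3.png',c,50,225,240,285); print('tip',plane(c,q[0,[1,0]],50),'butt',plane(c,q[-1,[1,0]],[50]))
c2=wristcal(s2);q=meas('pics/w2.png',c2,35,262,230,290);print('tip',plane(c2,q[0,[1,0]],50));print(proj(c2,[[595.4,279.9,50],[578.6,172.2,50],[596.4,281.1,32.8]]))
im=cv2.imread('pics/w2.png');g=im[:,258].astype(int).sum(1);print(g[150:170],g[296:312])
```

```text
tcp,grasp px [[257.10771023 223.30312646]
 [257.00212692 235.4523517 ]]
pics/w3.png tip row [ 72.  257.5] collar rows [124. 130.] last [209. 257. 254. 260.   7.]
tip [[577.82115115 171.73562458  50.        ]] butt [[603.99770115 335.17169594  50.        ]]
pics/w2.png tip row [ 45. 259.] collar rows [149. 165.] last [261.  258.5 247.  270.   24. ]
tip [[577.96783946 171.55498651  50.        ]]
[[258.27136817 232.579147  ]
 [258.42466033  46.22777557]
 [257.20064687 223.33811794]]
[674 497 349 322 554 711 728 727 725 724 724 726 729 732 734 736 737 737
 652 711] [729 729 729 728 729 729 729 729 729 728 727 729 729 703 580 521]
```

Emit:
arm_command(slide=[[0,0.2,0],[0,0.25,0],[0,0.25,0],[0,0.25,0],[0,0.2,0],[0,0.1,0],[0,0,0],[0,0,0]], angular=[[0,0,0],[0,0,0],[0,0,0],[0,0,0],[0,0,0],[0,0,0],[0,0,0],[0,0,0]], hand=-0.1)

```text
t: 8.4
eef_pos: [596.1, 281.0, 30.8]
eef_rot: [[-0.988, 0.002, -0.153], [0.153, 0.001, -0.988], [-0.002, -1.0, -0.001]]
contact_force: [0.1, 0.2, 0.7]
gripper_width: 0.549
```

Emit:
arm_command(slide=[[0,0,0],[0,0,0],[0,0,0],[0,0,0],[0,0,0],[0,0,0]], angular=[[0,0,0],[0,0,0],[0,0,0],[0,0,0],[0,0,0],[0,0,0]], hand=1, newtons=45)

```text
t: 9.15
eef_pos: [596.0, 280.6, 30.2]
eef_rot: [[-0.988, 0.002, -0.153], [0.153, 0.001, -0.988], [-0.002, -1.0, -0.001]]
contact_force: [1.4, -0.2, 2.9]
gripper_width: 0.022
```

Emit:
arm_command(slide=[[0,0,0],[0,0,0],[0,0,0],[0,0,0]], angular=[[0,0,0],[0,0,0],[0,0,0],[0,0,0]])

```text
t: 9.65
eef_pos: [595.9, 280.7, 30.2]
eef_rot: [[-0.988, 0.002, -0.153], [0.153, 0.001, -0.988], [-0.001, -1.0, -0.001]]
contact_force: [2.5, -0.3, 3.8]
gripper_width: 0.004
```

Run:
```python
from h import *
w=bot.camera('wrist')[:,:,::-1];d=bot.camera('side')[:,:,::-1]
cv2.imwrite('pics/w4.png',w)
D=cv2.resize(d[170:290,110:250],None,fx=2.7,fy=2.7,interpolation=2)
cv2.imwrite('pics/m4.png',np.hstack([cv2.resize(w,(420,324)),cv2.resize(D,(378,324))]))
```

```text
(no output)
```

View pics/m4.png

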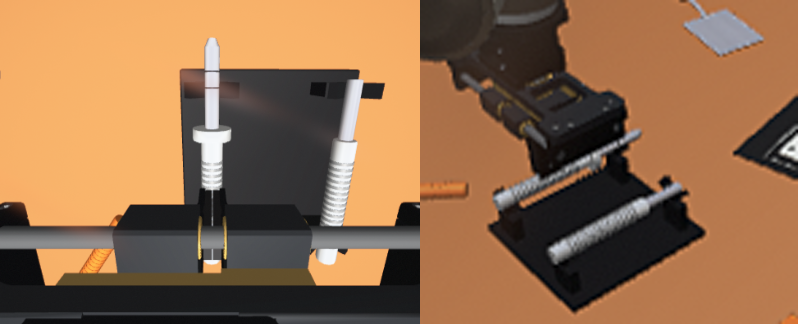

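Run:
```python
from h import *
s=bot.observe();p=np.array(s['eef_pos']);print(s['eef_pos'],s['contact_force'],s['gripper_width'])
c=bot.get_calibration('side');d=bot.camera('side')[:,:,::-1]
P=[p,p+[0,0,18.7],[578.1,171.8,50],[603.5,334,50]]
q=proj(c,P);print(q); print('top',proj(bot.get_calibration('top'),P))
x0,y0=130,190;k=8
D=cv2.resize(d[y0:y0+65,x0:x0+80],None,fx=k,fy=k,interpolation=2)
for a in q:cv2.drawMarker(D,tuple(int((a[i]-[x0,y0][i]+.5)*k) for i in(0,1)),(0,0,255),0,14,2)
cw=wristcal(s);w=cv2.imread('pics/w4.png')
cv2.imwrite('pics/m5.png',D)
cv2.imwrite('pics/w4c.png',cv2.resize(w[140:330,160:360],None,fx=3,fy=3))
```

```text
[595.84364933 280.70878139  30.13685272] [ 1.99134165 -0.7576555   4.7259638 ] 0.0041662524443862575
[[158.12129583 241.7035146 ]
 [157.22571255 236.13458542]
 [192.03984907 218.47431674]
 [138.7544774  245.22092896]]
top [[156.82693619 166.94412302]
 [155.37782583 165.73547515]
 [191.31870611 171.07281608]
 [137.7172722  163.35488485]]
```

View pics/m5.png

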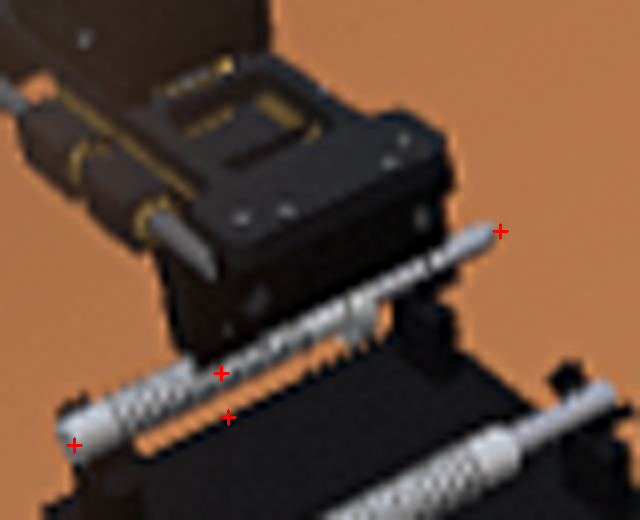

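View pics/w4c.png

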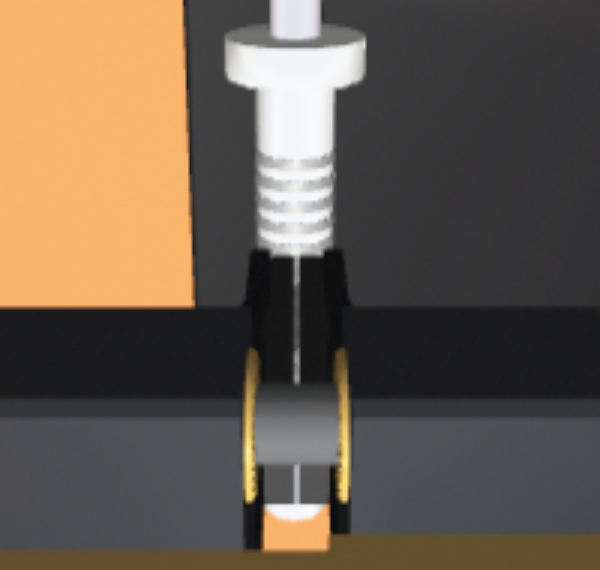

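Emit:
arm_command(slide=[[0,0,0],[0,0,0],[0,0,0],[0,0,0],[0,0,0],[0,0.04,0],[0,0.04,0],[0,0,0],[0,0,0]], angular=[[0,0,0],[0,0,0],[0,0,0],[0,0,0],[0,0,0],[0,0,0],[0,0,0],[0,0,0],[0,0,0]], hand=-0.1)

```text
t: 10.92
eef_pos: [595.2, 280.4, 17.5]
eef_rot: [[-0.988, -0.0, -0.153], [0.153, -0.0, -0.988], [0.0, -1.0, 0.0]]
contact_force: [0.5, 1.4, 0.7]
gripper_width: 0.549
```

Emit:
arm_command(slide=[[0,0.04,0],[0,0.04,0],[0,0,0]], angular=[[0,0,0],[0,0,0],[0,0,0]])

```text
t: 11.3
eef_pos: [594.6, 280.1, 4.6]
eef_rot: [[-0.988, -0.001, -0.153], [0.153, -0.001, -0.988], [0.001, -1.0, 0.001]]
contact_force: [0.0, 0.2, 0.3]
gripper_width: 0.552
```

Emit:
arm_command(slide=[[0,0,0],[0,0,0],[0,0,0],[0,0,0],[0,0,0],[0,0,0]], angular=[[0,0,0],[0,0,0],[0,0,0],[0,0,0],[0,0,0],[0,0,0]], hand=1, newtons=45)

```text
t: 12.05
eef_pos: [596.3, 280.6, 6.1]
eef_rot: [[-0.988, 0.002, -0.153], [0.153, 0.001, -0.988], [-0.002, -1.0, -0.001]]
contact_force: [3.2, -1.0, 0.0]
gripper_width: 0.169
```

Emit:
arm_command(slide=[[0,0,0],[0,0,0],[0,-0.1,0],[0,-0.2,0],[0,-0.3,0],[0,-0.3,0],[0,-0.2,0],[0,0,0],[0,0,0]], angular=[[0,0,0],[0,0,0],[0,0,0],[0,0,0],[0,0,0],[0,0,0],[0,0,0],[0,0,0],[0,0,0]])

```text
t: 13.18
eef_pos: [593.5, 280.1, 169.0]
eef_rot: [[-0.988, -0.004, -0.153], [0.153, -0.001, -0.988], [0.004, -1.0, 0.002]]
contact_force: [-0.2, -0.4, -1.9]
gripper_width: 0.17
```

```bash
cat >> h.py <<'E'
def inhand(fn=None):
    """gauge tip & collar in tool frame, assuming the axis at depth y=Y; prints both pixels"""
    s=bot.observe();w=bot.camera('wrist')[:,:,::-1]
    if fn: cv2.imwrite(fn,w)
    return s,w
E
python3 - <<'E'
from h import *
s,w=inhand('pics/w6.png')
print(s['t'],s['eef_pos'],s['contact_force'],s['gripper_width'])
c=bot.get_calibration('top');t=bot.camera('top')[:,:,::-1]
c2=bot.get_calibration('side');d=bot.camera('side')[:,:,::-1];cv2.imwrite('pics/d6.png',d);cv2.imwrite('pics/t6.png',t)
D=cv2.resize(d[140:290,110:260],(384,384),interpolation=2)
cv2.imwrite('pics/m6.png',np.hstack([w[:,50:462],D]))
E
```

```text
13.175 [593.45323396 280.10623824 168.97384059] [-0.21524181 -0.42377323 -1.85649196] 0.17017568205055403
```

View pics/m6.png

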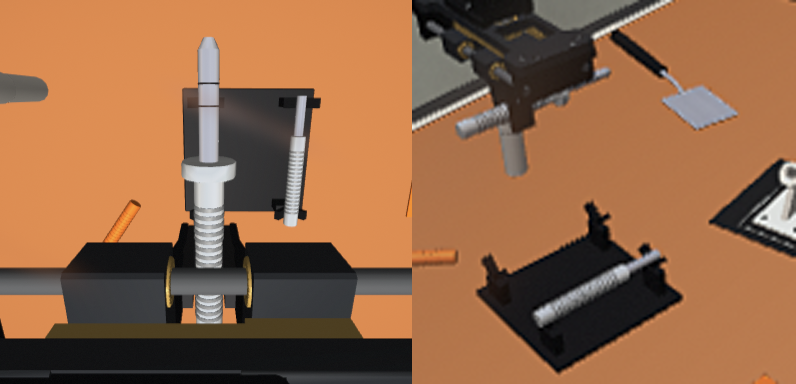

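Emit:
arm_command(slide=[[-0.04,-0.04,0.1],[-0.04,-0.04,0.2],[-0.04,-0.04,0.3],[-0.04,-0.04,0.2],[-0.02,-0.04,0.1],[0,0,0],[0,0,0],[0,0,0]], angular=[[0,0,0],[0,0,0],[0,0,0],[0,0,0],[0,0,0],[0,0,0],[0,0,0],[0,0,0]])

```text
t: 14.32
eef_pos: [601.0, 143.8, 200.0]
eef_rot: [[-0.988, -0.001, -0.152], [0.152, -0.0, -0.988], [0.001, -1.0, 0.0]]
contact_force: [-0.1, -0.3, -0.9]
gripper_width: 0.172
```

Run:
```python
from h import *
import pickle
s,w=inhand('pics/w7.png');pickle.dump(s,open('w7.pkl','wb'))
print(s['t'],s['eef_pos'],s['gripper_width'])
c=wristcal(s);print(proj(c,[[458,10,0],[458,45,64]]))
h=cv2.cvtColor(np.ascontiguousarray(w),cv2.COLOR_BGR2HSV)
cv2.imwrite('pics/w7c.png',cv2.resize(w[0:230,180:512],None,fx=2.4,fy=2.4,interpolation=2))
```

```text
14.325 [600.9946079  143.84086038 200.0154988 ] 0.17236172398173574
[[359.46110038  34.27518327]
 [381.74019965  59.87206538]]
```

View pics/w7c.png

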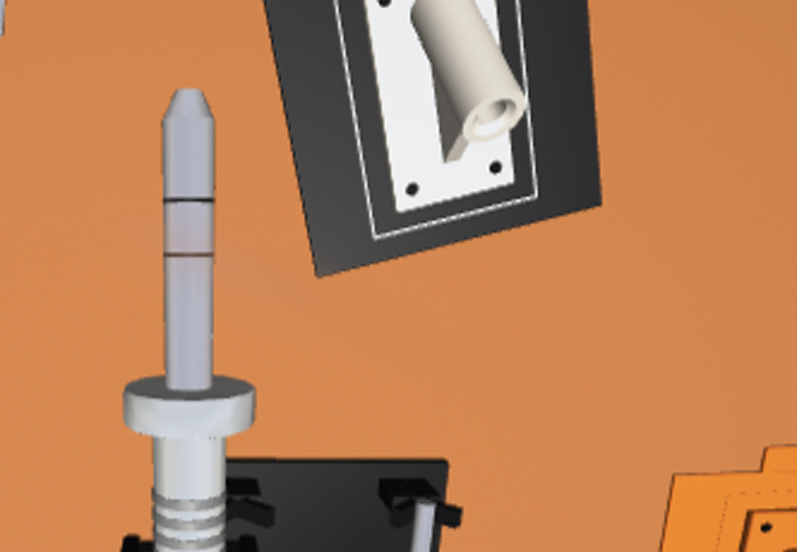

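Run:
```python
from h import *
import pickle
s=pickle.load(open('w7.pkl','rb'));c=wristcal(s)
px=lambda L:[(x/2.4+180-.3,y/2.4-.3) for x,y in L]
M=plane(c,px([(496,117)]),64)[0];print('mouth',M)
S=plane(c,px([(317,275),(601,205),(265,0),(587,0)]),1);F=plane(c,px([(399,213),(513,185)]),6)
az=lambda v:np.degrees(np.arctan2(v[1],v[0]))
print('sheet front len',np.linalg.norm(S[1]-S[0]),'bore az',az(S[1]-S[0])-90+360, 'sides',az(S[0]-S[2]),az(S[1]-S[3]))
print('foot',np.linalg.norm(F[1]-F[0]),az(F[1]-F[0])-90+360)
# tool-frame gauge, axis at tool y=-44
Mt=bot.get_calibration('wrist')['mount']
cc=dict(c);cc['R']=Mt[:3,:3].T;cc['t']=-Mt[:3,:3].T@Mt[:3,3]
def py(uv,y):
    o,d=rays(cc,uv);return o+d*((y-o[1])/d[:,1:2])
im=cv2.imread('pics/w7.png');h=cv2.cvtColor(im,cv2.COLOR_BGR2HSV);m=(h[:,:,1]<90)&(h[:,:,2]>90)
for r in (37,38,40,55,75,95,120,140,150,165,172,180,190):
    x=np.flatnonzero(m[r,225:290])+225
    if len(x):print(r,x.min(),x.max(),[py([(x.mean(),r)],y)[0].round(1).tolist() for y in(-40,-44,-48)], 'diam@-44',(py([(x.max()+.5,r)],-44)-py([(x.min()-.5,r)],-44))[0,0].round(1))
a=cv2.imread('pics/top0.png').astype(int);
```

```text
mouth [453.11736452  35.04699068  64.        ]
sheet front len 149.26434145390155 bore az 94.89558196601769 sides 95.26175830494127 95.21059088420022
foot 58.14392058273287 94.62563947208793
37 254 263 [[1.0, -40.0, 110.9], [1.0, -44.0, 110.2], [1.0, -48.0, 109.5]] diam@-44 4.4
38 253 263 [[0.7, -40.0, 110.5], [0.7, -44.0, 109.8], [0.7, -48.0, 109.2]] diam@-44 4.9
40 252 264 [[0.7, -40.0, 109.6], [0.7, -44.0, 109.0], [0.7, -48.0, 108.4]] diam@-44 5.8
55 248 268 [[0.7, -40.0, 103.3], [0.7, -44.0, 102.9], [0.7, -48.0, 102.4]] diam@-44 9.5
75 248 268 [[0.7, -40.0, 94.6], [0.7, -44.0, 94.4], [0.7, -48.0, 94.2]] diam@-44 9.7
95 248 268 [[0.7, -40.0, 85.6], [0.7, -44.0, 85.6], [0.7, -48.0, 85.6]] diam@-44 9.9
120 249 268 [[1.0, -40.0, 73.8], [1.0, -44.0, 74.1], [1.0, -48.0, 74.5]] diam@-44 9.6
140 249 268 [[1.0, -40.0, 63.9], [1.0, -44.0, 64.5], [1.0, -48.0, 65.1]] diam@-44 9.8
150 249 268 [[1.0, -40.0, 58.9], [1.0, -44.0, 59.6], [1.0, -48.0, 60.3]] diam@-44 9.9
165 231 285 [[0.3, -40.0, 51.0], [0.4, -44.0, 52.0], [0.4, -48.0, 52.9]] diam@-44 27.7
172 232 285 [[1.0, -40.0, 47.3], [1.0, -44.0, 48.3], [1.0, -48.0, 49.3]] diam@-44 27.4
180 238 278 [[0.7, -40.0, 42.9], [0.7, -44.0, 44.1], [0.7, -48.0, 45.2]] diam@-44 21.0
190 244 273 [[1.0, -40.0, 37.4], [1.0, -44.0, 38.7], [1.0, -48.0, 40.0]] diam@-44 15.5
```

```bash
cat >> h.py <<'E'
def ins(M,az,out,G=(0.8,-43,54)):
    e=np.radians(40);a=np.radians(az);b=np.array([np.cos(e)*np.cos(a),np.cos(e)*np.sin(a),np.sin(e)])
    z=-b;x=np.array([-np.sin(a),np.cos(a),0]);R=np.c_[x,np.cross(z,x),z]
    return M+out*b-R@np.array(G),R
E
python3 - <<'E'
from h import *
s=bot.observe()
for o in(110,81):
    p,R=ins(np.array([453.1,35,64]),95,o);print(p,R.round(3).tolist());rel(p,R,s)
E
```

```text
[440.53849433 187.75763746 136.47725693] [[-0.996, -0.056, 0.067], [-0.087, 0.64, -0.763], [0.0, -0.766, -0.643]]
slide total(old axes) [ 1.1017  0.4246 -0.1276] turn total [-0.6637 -0.2197 -0.0792] slide in new axes [ 1.0402  0.5725 -0.0227]
[442.47468433 165.62688449 117.83641625] [[-0.996, -0.056, 0.067], [-0.087, 0.64, -0.763], [0.0, -0.766, -0.643]]
slide total(old axes) [1.0665 0.5489 0.0162] turn total [-0.6637 -0.2197 -0.0792] slide in new axes [1.0402 0.5725 0.1707]
```

Emit:
arm_command(slide=[[0,0,0],[0,0,0],[0,0,0],[0,0,0],[0,0,0],[0,0,0],[0.1,0.05,0],[0.2,0.1,0],[0.2,0.1,0],[0.2,0.1,0],[0.2,0.1,0],[0.14,0.1,0],[0,0,0],[0,0,0],[0,0,0]], angular=[[-0.111,-0.037,-0.013],[-0.111,-0.037,-0.013],[-0.111,-0.037,-0.013],[-0.111,-0.037,-0.013],[-0.111,-0.037,-0.013],[-0.111,-0.037,-0.013],[0,0,0],[0,0,0],[0,0,0],[0,0,0],[0,0,0],[0,0,0],[0,0,0],[0,0,0],[0,0,0]])

```text
t: 16.25
eef_pos: [442.5, 182.1, 137.3]
eef_rot: [[-0.996, -0.053, 0.07], [-0.088, 0.642, -0.762], [-0.004, -0.765, -0.644]]
contact_force: [0.1, -0.7, -1.6]
gripper_width: 0.173
```

Run:
```python
from h import *
import pickle
s,w=inhand('pics/w8.png');pickle.dump(s,open('w8.pkl','wb'))
print(s['t'],s['eef_pos'],s['gripper_width'],s['q'],s['contact_force'])
p,R=ins(np.array([453.1,35,64]),95,81);rel(p,R,s)
c=wristcal(s);print('mouth px',proj(c,[453.1,35,64]))
cv2.imwrite('pics/w8c.png',cv2.resize(w[0:220,150:370],None,fx=2.7,fy=2.7,interpolation=2))
```

```text
16.25 [442.51501218 182.14383757 137.32595151] 0.17348734434406143 [ 0.17334499  0.25679794 -0.2792622  -0.79649834 -1.11435053  0.31184883] [ 0.10234906 -0.70179728 -1.63926396]
slide total(old axes) [0.0105 0.0287 0.1676] turn total [ 0.002   0.0031 -0.0029] slide in new axes [0.0099 0.029  0.1675]
mouth px [[261.60710563 -94.54410594]]
```

View pics/w8c.png

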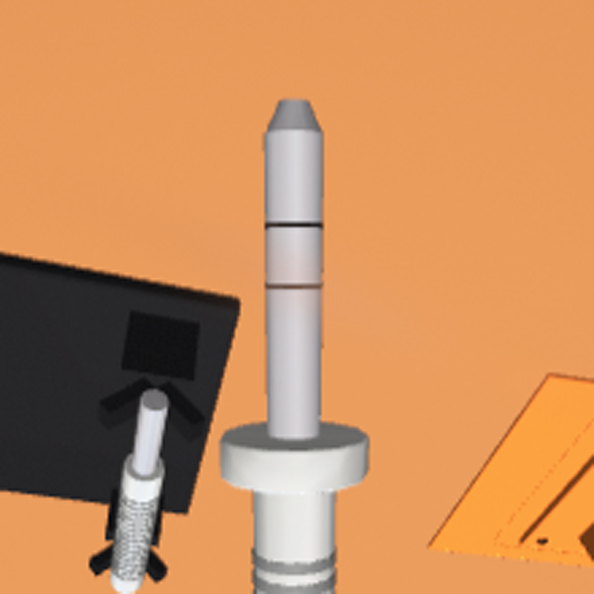

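Run:
```python
from h import *
M=np.array([453.1,35,64]);b=np.array([-0.0668,0.7631,0.6428])
for n in('side','top'):
    c=bot.get_calibration(n);im=cv2.imread(f'pics/{n}0.png',0)
    q=proj(c,[M,M-72*b]);print(n,q.round(1).tolist());u,v=q[0].round().astype(int)
    r=9
    print('cols',u-r);
    for y in range(v-r,v+r+1):print(y,' '.join(f'{k:3d}' for k in im[y,u-r-(9 if n=='top' else 0):u+r+(22 if n=='top' else 0)]))
```

```text
side [[258.3, 207.8], [268.0, 211.6]]
cols 249
199 119 120 120 119 120 119 120 120 120 119 120 119 120 121 120 121 120 121
200 120 120 121 121 123 122 122 121 121 119 120 120 121 120 120 121 120 121
201 120 120 123 124 112 110 119 123 120 120 119 120 121 121 120 120 120 120
202 121 123 127 109  53  36  81 101 110 123 115 116 118 120 119 121 121 120
203 123 118 107  35  10  16  64 120 139 167 150 132 117 118 119 121 121 121
204 116  73  15  17  16  61 170 213 201 199 208 182 137 123 120 111 122 123
205  77  19  21  18  35 129 214 157 119 118 168 201 184 133 128  91 119 126
206  16  21  25  19  73 192 183 132  77  71  84 160 211 118 133 117 120 136
207  23  26  23  24 101 223 185 123  64  64  71 149 212  97 116 128 137 143
208  25  26  24  25  99 222 198 124  83  75  87 161 202  81  98 108 116 124
209  28  27  23  22  94 224 213 179 140 125 146 195 164  69  84  93 100 106
210  28  27  24  15  69 206 217 215 202 189 206 202 118  70  78  81  85  90
211  28  27  26  21  35 119 192 201 212 200 193 147  63  74  77  77  79  81
212  27  27  25  22  29  54  57 142 193 151 115  57  69  76  77  
[... 3536 characters left out ...]
 179 181 181 185 180 182 184 184 182 185 183 182 182 182 176 159 141 147 160 140 100  82  89  87  72
219 110 100  81  66  69  85  86  75 101 152 177 165 157 161 174 180 181 180 184 182 186 178 183 183 185 183 185 182 187 181 183 185 179 181 184 186 185 181 177 174 165 170 167 140 100  79  89  84  70
220 109 104  88  76  66  77  92  82 101 144 169 145 132 142 169 181 187 186 182 185 185 182 183 181 179 179 183 183 176 179 182 178 177 170 163 164 161 157 158 158 157 151 139 114  82  75  80  82  76
221 111 107  95  74  69  79  93  83  97 137 164 151 137 150 172 180 182 184 183 181 182 179 178 171 169 167 164 158 157 161 158 153 146 137 124 116 111 103 104 106 108 104  93  79  64  67  75  84  78
```

Emit:
arm_command(slide=[[0.01,0.029,0.04],[0,0,0.06],[0,0,0.06],[0,0,0],[0,0,0],[0,0,0]], angular=[[0.002,0.003,-0.003],[0,0,0],[0,0,0],[0,0,0],[0,0,0],[0,0,0]])

```text
t: 17.05
eef_pos: [441.3, 166.7, 118.5]
eef_rot: [[-0.996, -0.057, 0.066], [-0.087, 0.641, -0.763], [0.001, -0.766, -0.643]]
contact_force: [-0.4, -0.1, -1.0]
gripper_width: 0.168
```

Run:
```python
from h import *
s=bot.observe();print(s['t'],s['eef_pos'],s['contact_force'])
M=np.array([453.1,35,64]);p,R=ins(M,95,81);rel(p,R,s)
Rt=np.array(s['eef_rot']);tip=s['eef_pos']+Rt@[0.8,-43,110]
w,_=None,None
im=bot.camera('wrist');cv2.imwrite('pics/w9.png',im[:,:,::-1])
d=bot.camera('side');cv2.imwrite('pics/d9.png',d[:,:,::-1])
print('in mouth frame: tip',R.T@(tip-M))
c=bot.get_calibration('side');print('side px tip,collar',proj(c,[tip,s['eef_pos']+Rt@[.8,-43,54]]).round(1).tolist())
g0=cv2.imread('pics/side0.png',0).astype(int);g=cv2.cvtColor(d,cv2.COLOR_RGB2GRAY).astype(int)
u,v=proj(c,tip)[0].round().astype(int);print('cols from',u-12)
for y in range(v-12,v+12):print(y,' '.join(f'{k:3d}' for k in g[y,u-12:u+14]))
```

```text
17.05 [441.33218162 166.65955802 118.46495443] [-0.44067714 -0.09612653 -0.98064029]
slide total(old axes) [-0.007  -0.0016  0.0085] turn total [ 0.0004 -0.0003  0.0008] slide in new axes [-0.007  -0.0016  0.0085]
in mouth frame: tip [  1.05289309   0.28525663 -26.25219013]
side px tip,collar [[254.7, 206.6], [246.0, 203.2]]
cols from 243
195   9   0   4   0  38 122 136 131 130 129 129 129 129 130 130 129 129 130 130 129 130 131 130 130 131 131
196   4   3   0  19  91 140 132 130 129 130 129 130 129 129 129 129 130 130 129 130 131 129 131 130 130 130
197   1   1   5  74 170 122 129 129 129 129 130 130 129 130 129 131 130 129 130 129 130 130 130 130 131 130
198   3   1  50 153 205 135 125 129 130 129 130 130 129 130 129 130 130 130 129 130 130 130 131 130 130 130
199   2  16  98 201 196 197 133 126 130 131 129 130 130 130 130 130 130 130 129 130 130 130 131 129 130 130
200   2  33 114 163 191 191 155 120 130 132 134 133 131 131 130 129 130 131 130 130 130 131 130 131 130 130
201   1  34 100 116 176 190 164 113 133 134 120 118 128 133 130 128 130 130 130 130 131 131 131 130 130 130
202
[... 1132 characters left out ...]
 152 207 163 125  63  76  82  83  84  85  85  86  86
213  30  30  30  30  31  30  29  29  30  53  33   6  31 124 160 138  91  72  79  80  80  82  81  82  83  80
214  31  31  31  32  31  30  28  30  57  69  15  57 151 229 192 191 105  85  86  82  92  84  71  72  74  72
215  31  31  31  30  28  26  27  54  68  15  61 166 242 204 187 181  98  86  90  93 117 121 145 115  94 103
216  31  30  30  27  28  54  82  65  15  69 167 241 227 189 185 158  77  87  90  89  87 133 221 206 174 182
217  29  31  26  27  59 111 116  14  74 173 239 227 218 180 186 146  80  88  89  88  81  80 153 233 228 226
218  29  25  25  58 111 112   9  76 176 237 226 222 210 182 185 101  83  89  88  83  83 136 210 225 221 219
```

Emit:
arm_command(slide=[[-0.006,0,0.06],[0,0,0.06],[0,0,0.05],[0,0,0.04],[0,0,0.03],[0,0,0]], angular=[[0,0,0],[0,0,0],[0,0,0],[0,0,0],[0,0,0],[0,0,0]])

```text
t: 17.9
eef_pos: [444.8, 138.8, 94.8]
eef_rot: [[-0.996, -0.057, 0.066], [-0.087, 0.64, -0.763], [0.001, -0.766, -0.643]]
contact_force: [0.7, 0.2, -1.4]
gripper_width: 0.169
```

```bash
cat > st.py <<'E'
from h import *
s=bot.observe();print(s['t'],np.round(s['eef_pos'],1),s['gripper_width'])
M=np.array([453.1,35,64]);p,R=ins(M,95,0);Rt=np.array(s['eef_rot'])
print('tip in tool-aligned mouth frame',(R.T@(s['eef_pos']+Rt@[0.8,-43,110]-M)).round(1),'force',(Rt.T@s['contact_force']).round(1),'moment',(Rt.T@s['moment']).round(2))
rel(p,R,s)
E
python3 st.py
```

```text
17.9 [444.8 138.8  94.8] 0.16897398872568972
tip in tool-aligned mouth frame [ 0.1  0.3 10.4] force [-0.7  1.1  0.8] moment [ 1.61 -0.02  0.12]
slide total(old axes) [-2.000e-04 -2.000e-03  3.038e-01] turn total [-0.0002 -0.001   0.0005] slide in new axes [ 2.000e-04 -2.000e-03  3.038e-01]
```

Emit:
arm_command(slide=[[0,0,0.03],[0,0,0.04],[0,0,0.04],[0,0,0.04],[0,0,0.02],[0,0,0]], angular=[[0,0,0],[0,0,0],[0,0,0],[0,0,0],[0,0,0],[0,0,0]])

```text
t: 18.65
eef_pos: [446.4, 119.2, 78.3]
eef_rot: [[-0.996, -0.057, 0.066], [-0.087, 0.64, -0.764], [0.001, -0.766, -0.642]]
contact_force: [1.9, -1.4, -2.8]
gripper_width: 0.168
```

```bash
python3 st.py
```

```text
18.65 [446.4 119.2  78.3] 0.16840802758049606
tip in tool-aligned mouth frame [ 0.3  0.3 36. ] force [-1.8  1.1  3. ] moment [ 1.72 -0.07  0.43]
slide total(old axes) [-0.0013 -0.0022  0.1329] turn total [-0.0005 -0.0011  0.0008] slide in new axes [-0.0011 -0.0022  0.1329]
```

Little resistance; 20 mm to go. Advance to near the rim.

Emit:
arm_command(slide=[[0,0,0.03],[0,0,0.03],[0,0,0.03],[0,0,0.02],[0,0,0]], angular=[[0,0,0],[0,0,0],[0,0,0],[0,0,0],[0,0,0]])

```text
t: 19.27
eef_pos: [447.5, 106.7, 67.8]
eef_rot: [[-0.996, -0.057, 0.066], [-0.087, 0.64, -0.763], [0.001, -0.766, -0.643]]
contact_force: [2.0, 0.8, -2.0]
gripper_width: 0.169
```

```bash
python3 st.py
```

```text
19.275 [447.5 106.7  67.8] 0.16921179351583454
tip in tool-aligned mouth frame [ 0.2  0.3 52.4] force [-2.   1.9  0.8] moment [ 1.46 -0.05  0.73]
slide total(old axes) [-0.0008 -0.0024  0.0236] turn total [-0.0003 -0.0011  0.0007] slide in new axes [-0.0007 -0.0024  0.0236]
```

Emit:
arm_command(slide=[[0,0,0.012],[0,0,0.012],[0,0,0],[0,0,0]], angular=[[0,0,0],[0,0,0],[0,0,0],[0,0,0]])

```text
t: 19.77
eef_pos: [447.7, 104.3, 65.8]
eef_rot: [[-0.996, -0.057, 0.066], [-0.087, 0.64, -0.763], [0.001, -0.766, -0.643]]
contact_force: [3.3, 1.6, -2.0]
gripper_width: 0.172
```

```bash
python3 st.py
```

```text
19.775 [447.7 104.3  65.8] 0.1719739926679545
tip in tool-aligned mouth frame [ 0.2  0.3 55.6] force [-3.5  2.4  0.2] moment [ 1.01 -0.1   0.91]
slide total(old axes) [-0.0012 -0.0022  0.0027] turn total [ 0.0001 -0.0005  0.0008] slide in new axes [-0.0012 -0.0022  0.0027]
```

Emit:
arm_command(slide=[[0,0,0.01],[0,0,0.01],[0,0,0],[0,0,0]], angular=[[0,0,0],[0,0,0],[0,0,0],[0,0,0]])

```text
t: 20.27
eef_pos: [447.6, 104.1, 65.2]
eef_rot: [[-0.996, -0.058, 0.066], [-0.088, 0.644, -0.76], [0.001, -0.763, -0.646]]
contact_force: [1.9, 7.9, 4.2]
gripper_width: 0.17
```

```bash
python3 st.py
```

```text
20.275 [447.6 104.1  65.2] 0.16994683471435754
tip in tool-aligned mouth frame [ 0.2  1.1 56.4] force [-2.6  1.8 -8.5] moment [-0.93 -0.11  0.85]
slide total(old axes) [-0.0017 -0.0042 -0.0011] turn total [ 0.0043 -0.0002  0.0013] slide in new axes [-0.0017 -0.0042 -0.0011]
```

Emit:
arm_command(slide=[[0,0,0.01],[0,0,0],[0,0,0],[0,0,0]], angular=[[0,0,0],[0,0,0],[0,0,0],[0,0,0]])

```text
t: 20.78
eef_pos: [447.6, 104.2, 65.1]
eef_rot: [[-0.996, -0.058, 0.067], [-0.088, 0.646, -0.759], [0.001, -0.761, -0.648]]
contact_force: [1.3, 9.7, 6.0]
gripper_width: 0.171
```

```bash
python3 st.py
```

```text
20.775 [447.6 104.2  65.1] 0.17113864730238734
tip in tool-aligned mouth frame [ 0.2  1.5 56.5] force [ -2.2   1.6 -11.1] moment [-2.15 -0.09  0.83]
slide total(old axes) [-0.0019 -0.0051 -0.0011] turn total [0.0068 0.0002 0.0016] slide in new axes [-0.0019 -0.0051 -0.001 ]
```

Run:
```python
from h import *
s,w=inhand('pics/w10.png');a=cv2.imread('pics/w9.png',0);b=cv2.cvtColor(np.ascontiguousarray(w),cv2.COLOR_BGR2GRAY)
for c in(240,258,276):print(c,'\n',a[100:190:2,c],'\n',b[100:190:2,c])
print(proj(wristcal(s),[453.1,35,64]))
```

```text
240 
 [170 170 169 169 170 169 169 169 169 170 169 170 170 170 170 170 170 170
 170 170 170 170 169 170 170 170 170 170 170 100 101 100  99 171 192 198
 203 209 208 208 213 170 170 170 170] 
 [230 230 230 230 230 230 230 230 230 230 230 230 230 230 230 230 230 230
 230 230 230 230 230 230 229 229 229 229 229 229 229 229 229 153 181 186
 192 196 200 199 198 173 160 160 160]
258 
 [202 201 201  87 202 202 204 204 204 206 205 205 206 207 206 207 206 207
 206 206 207 206 207 207 207 207 207 207 207 207 207 168 101 102 224 227
 227 228 230 233 235 236 229 229 229] 
 [238 237 238 238 238 238 238 238 238 239 239 239 239 239 239 239 239 239
 239 239 239 239 239 239 239 239 239 239 239 239 239 239 239 172 199 218
 218 218 220 223 224 228 220 219 219]
276 
 [169 170 170 171 171 171 170 171 171 170 170 170 170 170 170 169 169 170
 170 169 170 170 170 170 170 170 170 170 170 100 101 101 101 184 210 210
 206 202 202 201 211 170 170 170 170] 
 [200 200 201 203 203 202 202 200 199 198 197 196 194 193 192 192 192 192
 190 190 190 190 189 189 189 188 188 187 187 188 186 186 123 170 188 184
 182 181 181 182 193 160 161 160 160]
[[256.97152722 160.82910988]]
```

Emit:
arm_command(slide=[[0,0,-0.02],[0,0,-0.03],[0,0,-0.04],[0,0,-0.05],[0,0,-0.06],[0,0,-0.06],[0,0,-0.06],[0,0,-0.06],[0,0,-0.06],[0,0,-0.06],[0,0,-0.08],[0,0,-0.1],[0,0,-0.1],[0,0,0],[0,0,0]], angular=[[0,0,0],[0,0,0],[0,0,0],[0,0,0],[0,0,0],[0,0,0],[0,0,0],[0,0,0],[0,0,0],[0,0,0],[0,0,0],[0,0,0],[0,0,0],[0,0,0],[0,0,0]])

```text
t: 22.7
eef_pos: [439.8, 190.2, 138.0]
eef_rot: [[-0.996, -0.058, 0.066], [-0.088, 0.64, -0.763], [0.002, -0.766, -0.643]]
contact_force: [-0.9, -0.8, -1.8]
gripper_width: 0.172
```

```bash
python3 st.py
python3 - <<'E'
from h import *
s=bot.observe();c=bot.get_calibration('top')
# pad from top0: window corners by white mask
im=cv2.imread('pics/top0.png');h=cv2.cvtColor(im,cv2.COLOR_BGR2HSV)
m=((h[:,:,1]<60)&(h[:,:,2]>150)).astype(np.uint8);m[:,:315]=0;m[:,395:]=0;m[:140]=0;m[235:]=0
k=max(cv2.findContours(m,0,2)[0],key=cv2.contourArea);r=cv2.boxPoints(cv2.minAreaRect(k));print(r.tolist())
P=plane(c,r,8);print(P.round(1).tolist(),P.mean(0),[np.linalg.norm(P[i]-P[i-1]) for i in(0,1)])
# tip target above centre +70
C=P.mean(0)
for az in(81,60,100,120):
    g=np.array([np.cos(np.radians(az)),np.sin(np.radians(az)),0]);R=down(g)
    p=C+[0,0,72]-R@np.array([.8,-43,110]);print(az,p);rel(p,R,s)
E
```

```text
22.7 [439.8 190.2 138. ] 0.1720725298230855
tip in tool-aligned mouth frame [  0.5   0.5 -56.9] force [0.9 0.9 1.7] moment [ 1.56  0.06 -0.09]
slide total(old axes) [-0.004  -0.0032  0.7528] turn total [ 0.0001 -0.0007  0.0015] slide in new axes [-0.0035 -0.0031  0.7528]
[[328.0848693847656, 166.75575256347656], [366.3290710449219, 156.84059143066406], [380.4640197753906, 211.3611602783203], [342.2198181152344, 221.2763214111328]]
[[595.2, -244.8, 8.0], [625.2, -364.2, 8.0], [455.4, -399.1, 8.0], [426.4, -281.9, 8.0]] [ 525.54050913 -322.47080127    8.        ] [np.float64(172.82757883786445), np.float64(123.1369173968169)]
81 [ 543.53845096 -213.95023138   37.        ]
slide total(old axes) [-0.4539 -1.2494  2.5348] turn total [0.6632 0.2236 0.0831] slide in new axes [-1.1046  0.6733  2.5532]
60 [ 581.23332946 -227.60800685   37.        ]
slide total(old axes) [-0.6962 -1.3222  2.6209] turn total [0.6451 0.559  0.2052] slide in new axes [-2.2094  0.6733  1.941 ]
100 [ 507.22705579 -214.0030299    37.        ]
slide total(old axes) [-0.2127 -1.2357  2.5191] turn total [ 0.6664 -0.08   -0.0274] slide in new axes [0.0253 0.6733 2.732 ]
120 [ 471.23332946 -226.80800685   37.        ]
slide total(old axes) [ 0.0338 -1.2766  2.5684] turn total [ 0.6564 -0.3996 -0.1438] slide in new axes [1.2087 0.6733 2.5126]
```

Emit:
arm_command(slide=[[0,0,0],[0,0,0],[0,0,0],[0,0,0],[0,0,0],[0,0,0],[0,0,0]], angular=[[0.111,0,0],[0.111,0,0],[0.111,0,0],[0.111,0,0],[0.111,0,0],[0.111,0,0],[0,0,0]])

```text
t: 23.58
eef_pos: [439.2, 191.1, 137.1]
eef_rot: [[-0.996, -0.003, 0.09], [-0.09, -0.0, -0.996], [0.003, -1.0, 0.0]]
contact_force: [-1.3, -0.8, -1.0]
gripper_width: 0.17
```

```bash
cat > fin.py <<'E'
from h import *
s=bot.observe();Rt=np.array(s['eef_rot']);print(s['t'],s['eef_pos'],Rt[:,2],s['gripper_width'],s['contact_force'])
R=down([np.cos(np.radians(95)),np.sin(np.radians(95)),0]);C=np.array([525.5,-322.5,8])
rel(C+[0,0,72]-R@np.array([.8,-43,110]),R,s)
E
python3 fin.py
```

```text
23.575 [439.2234153  191.07024364 137.14657993] [ 9.02565924e-02 -9.95918533e-01  1.53535556e-04] 0.16956239764296765 [-1.25336664 -0.80795141 -1.04611754]
slide total(old axes) [-0.2736  0.6672  2.7283] turn total [-0.0002  0.003   0.0032] slide in new axes [-0.2799  0.6676  2.7276]
```

Emit:
arm_command(slide=[[-0.02,0,0.1],[-0.02,0,0.2],[-0.02,0,0.23],[-0.02,0,0.23],[-0.02,0,0.23],[-0.02,0,0.23],[-0.02,0,0.23],[-0.02,0,0.23],[-0.02,0,0.23],[-0.02,0,0.23],[-0.02,0,0.23],[-0.02,0,0.2],[-0.02,0,0.1],[-0.02,0,0.06],[0,0,0]], angular=[[0,0,0],[0,0,0],[0,0,0],[0,0,0],[0,0,0],[0,0,0],[0,0,0],[0,0,0],[0,0,0],[0,0,0],[0,0,0],[0,0,0],[0,0,0],[0,0,0],[0,0,0]])

```text
t: 25.45
eef_pos: [517.5, -214.3, 137.5]
eef_rot: [[-0.996, -0.002, 0.086], [-0.086, 0.001, -0.996], [0.002, -1.0, -0.001]]
contact_force: [-0.1, 0.0, -0.8]
gripper_width: 0.167
```

Emit:
arm_command(slide=[[0,0.08,0],[0,0.15,0],[0,0.18,0],[0,0.15,0],[0,0.1,0],[0,0,0],[0,0,0],[0,0,0]], angular=[[0,0,0],[0,0,0],[0,0,0],[0,0,0],[0,0,0],[0,0,0],[0,0,0],[0,0,0]])

```text
t: 26.45
eef_pos: [518.3, -214.0, 39.6]
eef_rot: [[-0.996, 0.001, 0.087], [-0.087, 0.001, -0.996], [-0.001, -1.0, -0.0]]
contact_force: [-0.4, -0.1, -1.5]
gripper_width: 0.168
```

```bash
python3 fin.py
python3 - <<'E'
from h import *
s,w=inhand('pics/w11.png');c=wristcal(s)
Mt=bot.get_calibration('wrist')['mount'];cc=dict(R=Mt[:3,:3].T,t=-Mt[:3,:3].T@Mt[:3,3],fovy=c['fovy'],cx=c['cx'],cy=c['cy'])
g=cv2.cvtColor(np.ascontiguousarray(w),cv2.COLOR_BGR2GRAY)
p7=cv2.imread('pics/w7.png',0);print(g[20:60:2,258],p7[20:60:2,258]);print(g[120:180:2,258],p7[120:180:2,258])
print('tip world',s['eef_pos']+np.array(s['eef_rot'])@[.8,-43,110])
# side view: gauge tip estimate and pad check
cs=bot.get_calibration('side');d=bot.camera('side');cv2.imwrite('pics/d11.png',d[:,:,::-1])
T=s['eef_pos']+np.array(s['eef_rot'])@np.array([[.8,-43,110],[.8,-43,54]]).T.__getitem__((slice(None),0))
print('side px',proj(cs,T));u,v=proj(cs,T)[0].round().astype(int)
G=cv2.cvtColor(d,cv2.COLOR_RGB2GRAY);print('cols',u-10)
for y in range(v-10,v+11):print(y,' '.join(f'{k:3d}' for k in G[y,u-10:u+14]))
E
```

```text
26.45 [ 518.25353906 -214.04702555   39.63275758] [ 8.74542144e-02 -9.96168415e-01 -4.99656491e-04] 0.16849884200902324 [-0.38981308 -0.06419621 -1.45733114]
slide total(old axes) [ 0.0096  0.0176 -0.0088] turn total [ 0.0005  0.0003 -0.0006] slide in new axes [ 0.0096  0.0176 -0.0089]
[207 207 207 207 208 208 208 208 197 152 152 152 151 150 148 147 147 146
 147 147] [150 149 150 151 150 150 150 151 157 185 183 183 183 181 179 178 177 178
 177 177]
[149 148 147 147 147 148 148 146 147 148 147 147 147 147 147 147 147 147
 147 147 147 132  66  68 170 169 168 168 170 172] [178 178 178 178 179 178 179 178 178 178 178 178 178 179 178 178 178 178
 178 179 179 144  82  87 206 206 205 204 208 210]
tip world [ 527.051185   -323.71931054   82.57727214]
side px [[303.62699739 149.00647645]]
cols 294
139  42  38  39  53  69  67  76  76  80  83  58  41  67 127  60  30  42  41  40  41  40  40  39  39
140  17  21  35  31  36  33  46  47  68  73  48  72  64 129  78  37  41  40  41  40  40  40  41  41
141  21  16  16  18  21  21  33  31  36  33  45  97  26  33  35  39  39  41  41  39  40  41  42  38

[... 1099 characters left out ...]

153   4   0  54 166 185 130  84 106 139 135 112 114  82  12   1  11  24   4   1  45 104 140 131 129
154   2   0  56 157 167 125 112 132 131 131 133 138 140  29   2   6   8   2  44 105 138 133 128 128
155   0  19  82 119 140 150 130 129 128 129 130 134 134  19  14   0   3  43 104 139 132 129 128 128
156   0  43 140 115 111  95 130 128 128 129 129 132 132   3  24   0  42 103 140 132 129 127 128 128
157   0  38 120 108  97  84 126 125 124 126 128 131 129  70  51  74 101 139 131 129 128 128 128 128
158   5  48  94 101 109 133 111 113 104 115 118 134 128 132 114 140 136 132 129 129 129 128 128 129
159  42 136 121 159 183 213 168 169 150 135 123 132 104 113 119 125 126 125 128 127 129 129 129 128
```

Emit:
arm_command(slide=[[0,0,0],[0,0,0],[0,0,0],[0,0,0]], angular=[[0,0,0],[0,0,0],[0,0,0],[0,0,0]])

```text
t: 27.05
eef_pos: [517.5, -214.0, 38.6]
eef_rot: [[-0.996, -0.001, 0.087], [-0.087, 0.001, -0.996], [0.001, -1.0, -0.001]]
contact_force: [0.8, 0.3, -1.1]
gripper_width: 0.167
```

```bash
python3 fin.py; python3 -c "
from station import bot
print(bot.close_job())"
```

```text
27.05 [ 517.48777669 -214.00455644   38.637933  ] [ 8.72605140e-02 -9.96185047e-01 -9.77210597e-04] 0.16699509387890848 [ 0.80592388  0.32479616 -1.09045352]
slide total(old axes) [ 0.0045  0.0109 -0.0081] turn total [0.0009 0.0001 0.0013] slide in new axes [ 0.0045  0.0109 -0.0081]
the job is handed in; nothing more can be done
None
```

The collared gauge was pushed into the white bracket's socket until the collar stopped on the rim, then drawn out. It is now held level over the light pad, and I handed the job in at about 27 s.

- **Grasp:** The first two attempts closed on nothing. The picture showed the fingertips ending about 25 mm short of the stated TCP. I lowered the gripper by that much, and the third grip held. The gauge did not move in the stand during the misses.
- **Insertion:** The collar's stop was shown by an 11 N axial force at an estimated depth of 56.5 mm, against the nominal 56 mm. The wrist picture showed the tube hiding the collar's front face, and the tool was in line with the bore to about 0.4°.
- **Final hold:** The gauge had not shifted in the grip. I put the tip within about 2 mm of the lit window's centre and about 74 mm above the pad, with the tool level to about 0.1°. The tip height and position come from the arm pose and the in-hand measurement. I tried a numeric check in the side view, but the tip could not be picked out there.
- **Other items:** The arm did not go near the glue stick or scraper. The plain gauge looked unmoved after the lift, but I did not check any of the three again at the end.

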